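Rock a jammed battery pack out of the bench charger

ROBOT

A 6-joint arm with a two-finger parallel gripper is mounted at the origin on the work surface. World frame = base frame: x ahead of the robot, y to its left, z up, the work surface at z = 0. Lengths are in m, angles in rad, forces in N, time in s.
With the tool pointing down it reaches from about 0.3 to 0.875 m from the base axis. Payload 6.4 kg.
Tool frame: the origin (TCP) lies at the very end of the fingers, on their centre line; the grasp point (between the pads) lies 19 mm behind it; z points along the fingers, y is the line along which they close (so a half turn about z gives the same grasp; the last joint's range is limited). The gripper opens to 88 mm and grips with 3 to 60 N. Pads are 18 mm wide; open, the fingers measure 123 mm over their backs; the gripper's body (75 mm by 187 mm) begins 45 mm behind the grasp point.
Start: joints at [0.979, 0.181, 1.607, -0, 1.354, -0.206], TCP at [0.216, 0.533, 0.218] pointing down, gripper open.
Joint ranges: [-2.99, 2.99], [-0.89, 2.07], [0.3, 2.58], [-1.14, 4.28], [0, 2.63], [-3.12, 3.12]. Speed limits (rad/s): [2.57, 2.57, 3.01, 3.14, 3.14, 3.14].

INTERFACE

Orientations are given as a rotation vector (axis times angle).
In Python, from bench import r gives the robot as it stands.
- The arm moves only by the tool send_rows, never from a script. Its argument "series" is text: rows parted by semicolons, each of 6 numbers parted by spaces: the shift along the tool's x, y, z in m, then the turn, a rotation vector about the tool's x, y, z in rad. A call has 1 to 12 rows; each row shifts and turns the commanded pose from where the row before left it, along the tool's axes as they then stand; what a row does not reach is not made up. A row lasts 1/12 s, in which the tool goes at most 41.7 mm and 7.16 degrees, less where a joint would pass 70% of its speed; a pose out of reach is approached as far as the arm can. A call is refused whole if a number of a shift passes 0.0417 or a number of a turn 0.125, either way. A call with a gripper value outside its range is refused whole. "claw" is the opening, from 0 (shut) to 1 (fully open), set as the call begins (left out, the last holds). The fingers move at their own pace and stop on an object; "newtons" is the grip in N (left out, the last holds). Time passes only in rows, so rows that do not move let the fingers close. It gives the time, the measured TCP pose, the force and the opening at its end, in the units of the state.
- r.read_state(): the state, without advancing time (a new reading comes with each control period).
- r.capture(name): name is "scene" or "side" or "wrist"; returns a dict with "pixels" (420x560x3 uint8, red, green, blue), "z_map" (420x560 float32, m along the optical axis (not along the pixel's ray), 0 where there is no reading), "fx", "fy", "cx", "cy" (pixels), "position" and "attitude" of the camera in the world. Camera axes: x right, y up, looking along -z (the intrinsics and any distortion apply to the point x, -y, -z); pixel columns grow to the right and rows downward; lengths in m; the calibration is good to about 2 mm. A picture is of the moment at which its call begins.
- r.finish_job(): hands the job in, once; it reports no verdict.
Trained networks look in the newest picture that a camera, given by its name, has taken for a name from the list of things; names that differ only in an ending like _2 or _b are one class to them, and where a whole thing is asked for, a point or a joint stands for the part that bears it (a point fixed in the world has none). Each returns a list of dicts, best first, with "confidence" (0 to 1); they miss things now and then, are a little off and sometimes report something else, mostly with a low value. They report only what shows in the picture. A call takes as long as a camera call. They do not tell look-alikes from the thing itself.
- r.look_for(target, camera): "rect" ([left, top, right, bottom] as shares, 0 to 1, of the picture: columns of its width, rows of its height, round what is visible of it).
- r.spot_point(target, camera): "at" ([column, row] as shares, 0 to 1, of the picture: columns of its width, rows of its height: a listed point, or the origin of a listed thing).
The state is a dict: "time": time; "qpos": joint angles; "qvel": joint speeds; "effort": joint torques, N m; "ee_pos": TCP position; "eef_rot": TCP orientation; "ft_force": force on the tool from outside, world axes, zero at the start; "wrist_torque": the same for the moment, N m; "finger_gap": finger opening in m.
Only numpy, scipy, OpenCV 4.12 (cv2) and the standard library are available. Lean on these libraries where they do the work, as an engineer would, in place of code of your own. Each camera call takes 0.05 s, during which the arm holds its last target. There are 200 camera calls.

TASK

The red-topped battery pack is jammed in its bay of the two-bay bench charger. Rock it side to side, to the left and right along the charger's length, while easing it upward until it comes free; do not let the charger be lifted off the bench or dragged along, as it would be by a straight pull. Finish still holding the pack, upright and steady, a centimetre or two clear above the bay it came from, with the grey-topped pack still seated and the drill, tape measure and jar undisturbed.

Things in the scene. Friction and masses are not known exactly. Their poses are not given: they have to be found in the camera images.
- charger: Black two-bay battery charger, loose on the bench on rubber feet: 250 mm along its y, 120 mm along its x, 64 mm high, 1.1 kg. Origin at the centre of its underside, z up; yaw within 0.6 rad of the world axes. Two wells in its flat top, 124 mm apart along y. An upward pull above about 8 N on a pack raises that end of it; a straight pull to free a pack takes 17 to 25 N.
- bay_a (a point): Centre of the mouth of the well (bay) at the charger's +y end, level with its top: 62 mm from the charger's centre, 64 mm above the bench; axes as the charger's. Each well is 50 mm (y) by 36 mm (x), 40 mm deep. Two sprung copper tongues on its +x wall, 16 mm either side of its centre along y, 14 to 22 mm below the mouth, press the stem to the -x wall and hold it by friction.
- bay_b (a point): The same for the bay at the -y end. Rocking a pack in the charger's y-z plane about the tongues' height (18 mm below the mouth), about 0.1 rad each way, spends the friction, so it can be eased up with little force, some 2 mm in each 0.2 rad swing. The stem has 3.5 mm free on each y side: beyond about 0.18 rad it levers on the well's walls.
- end_a (a point): Middle of the lower edge of the charger's +y end, at bench level, 125 mm from its centre.
- end_b (a point): The same at the charger's -y end.
- pack_red: The jammed pack, upright in either bay: black, red top, 86 mm high, 0.22 kg. Origin at the centre of its foot, z up, x and y as the charger's. Lower 42 mm: stem, 32 mm (x) by 43 mm (y). Above: head, 50 mm (x) by 54 mm (y), 44 mm high; grip it across the y sides. Seated, the foot is 28 mm above the bench (36 mm below the mouth). Risen 22 mm it is past the tongues and lifts freely.
- pack_red_top (a point): Centre of the red pack's top face, 86 mm above its foot (114 mm above the bench when seated; the head's underside is then 6 mm above the charger's top).
- pack_grey: A like pack with a grey top, seated in the other bay; it stays there. Origin at the centre of its foot.
- drill: Teal cordless drill without its pack, lying on its side on the bench beyond the charger, about 165 x 165 x 58 mm. Leave alone.
- tape: Yellow tape measure lying near one end of the charger, 70 x 66 x 34 mm. Leave alone.
- jar: Clear jar of brass screws with a white lid near the other end of the charger, 72 mm across, 88 mm high. Leave alone.
Mind the look-alikes: they are no part of the job. There is more than one size of the pack_red; the job needs the smaller. Leave any orange look-alike of the pack_grey alone.

How it is judged:
By the outcome, as a careful person would: the job done as asked, in the order asked, and still so for the second after the job is handed in, while the arm keeps its last pose, push and grip.
It also fails if it takes over 56 s, if anything falls off the work surface, if the arm or the gripper's body presses on something with over 40 N, if the wrist force passes 120 N, or if a joint passes its speed limit or range.

## Working session

There is one attempt and no reset: what is moved stays moved. The work goes in short steps, Python scripts to look and compute and a tool call to move; the robot and the scene stay as the last step left them, time stands still between calls to the robot, and variables do not carry over. Pictures are saved under pics/ and viewed, on a budget of 10 in all, crops included, one or two more only if the job needs it, and the job is handed in when it is done.

Besides the shell and the picture viewer there is one more tool, called after "Emit:" as name(argument=value, ...) on one line, values as JSON. send_rows: Moves the arm, as the interface text tells. Its arguments: {"type":"object","properties":{"series":{"type":"string"},"claw":{"type":"number"},"newtons":{"type":"number"}},"required":["series"]}

```bash
mkdir -p pics; ls; cat > h.py <<'E'
from bench import r
import numpy as np, cv2
from scipy.spatial.transform import Rotation as R
def rotm(a):
    a=np.array(a,float)
    if a.shape==(3,3): return a
    return R.from_rotvec(a).as_matrix() if a.size==3 else R.from_quat(a).as_matrix()
def pts(c):
    z=c["z_map"];h,w=z.shape;u,v=np.meshgrid(np.arange(w),np.arange(h))
    p=np.stack([(u-c["cx"])/c["fx"]*z,-(v-c["cy"])/c["fy"]*z,-z],-1)
    P=p@rotm(c["attitude"]).T+np.array(c["position"]); P[z==0]=np.nan
    return P
def save(c,n,box=None,s=1):
    im=c["pixels"][...,::-1]
    if box: im=im[box[1]:box[3],box[0]:box[2]]
    cv2.imwrite("pics/"+n,cv2.resize(im,None,fx=s,fy=s,interpolation=cv2.INTER_CUBIC))
E
python3 - <<'E'
from h import *
s=r.read_state(); print(s)
a=[r.capture(n) for n in("scene","side")]
for c in a: print({k:v for k,v in c.items() if k not in("pixels","z_map")})
cv2.imwrite("pics/a.png",np.hstack([cv2.resize(c["pixels"][...,::-1],(400,300)) for c in a]))
save(a[0],"scene0.png");save(a[1],"side0.png")
for cam,c in zip(("scene","side"),a):
  P=pts(c)
  for t in("pack_red","pack_grey","charger","drill","tape","jar"):
    for d in r.look_for(t,cam)[:4]:
      b=np.array(d["rect"])*[560,420,560,420]; u,v=int((b[0]+b[2])/2),int((b[1]+b[3])/2)
      print(cam,t,round(d["confidence"],2),b.round(),P[v,u].round(3))
  for t in("pack_red_top","bay_a","bay_b","end_a","end_b"):
    for d in r.spot_point(t,cam)[:3]:
      u,v=(np.array(d["at"])*[560,420]).astype(int); 
      print(cam,t,round(d["confidence"],2),u,v,P[min(v,419),min(u,559)].round(3))
E
```

```text
pics
{'time': 0.0, 'qpos': array([ 9.78697158e-01,  1.81502086e-01,  1.60799750e+00, -2.74072664e-05,
        1.35380834e+00, -2.06350819e-01]), 'qvel': array([ 0.00026066, -0.00108397, -0.00068648, -0.00100927,  0.00193424,
        0.00045155]), 'effort': array([ 1.78299768e-03, -4.33876276e+01, -3.41848147e+01,  7.03309989e-02,
        3.85615637e-02, -9.05589195e-05]), 'ee_pos': array([0.21603864, 0.532255  , 0.21673716]), 'eef_rot': array([-6.02049854e-01, -3.08270989e+00,  2.49829639e-03]), 'ft_force': array([-0.60810658, -0.71785081, -0.00462574]), 'wrist_torque': array([-0.0457512 ,  0.02638107,  0.00348577]), 'finger_gap': 0.08809581635760655}
{'fx': 394.1578943500349, 'fy': 394.1578943500349, 'cx': 275.54519315784677, 'cy': 206.49556803328593, 'position': array([ 1.26527818, -0.3312486 ,  0.61871802]), 'attitude': array([0.89016608, 0.50618663, 0.9688368 ])}
{'fx': 382.1441444265465, 'fy': 382.1441444265465, 'cx': 282.87796790785455, 'cy': 211.96948409042344, 'position': array([ 0.4775747 , -0.6704762 ,  0.58563954]), 'attitude': array([ 0.96606021, -0.08226084, -0.12258028]
[... 939 characters left out ...]
613 -0.03   0.109]
side pack_grey 0.73 [351. 204. 376. 247.] [0.769 0.006 0.064]
side drill 0.69 [351. 251. 442. 326.] [ 0.805 -0.135 -0.002]
side tape 0.86 [309. 207. 340. 228.] [0.698 0.089 0.034]
side jar 0.56 [243. 306. 290. 373.] [ 0.512 -0.295  0.088]
side pack_red_top 0.95 199 253 [ 0.406 -0.11   0.116]
side pack_red_top 0.83 285 253 [ 0.566 -0.126  0.112]
side pack_red_top 0.6 275 318 [ 0.531 -0.255  0.086]
side bay_a 0.86 300 234 [ 0.613 -0.031  0.081]
side bay_a 0.65 289 273 [ 0.571 -0.15   0.083]
side bay_b 0.86 300 234 [ 0.613 -0.031  0.081]
side bay_b 0.65 289 273 [ 0.571 -0.15   0.083]
side end_a 0.97 278 317 [ 0.536 -0.253  0.086]
side end_b 0.97 278 317 [ 0.536 -0.253  0.086]
```

```bash
python3 - <<'E'
import cv2,numpy as np
a=cv2.imread("pics/scene0.png")[140:380,90:360];b=cv2.imread("pics/side0.png")[170:390,160:460]
a=cv2.resize(a,(430,382),interpolation=2);b=cv2.resize(b,(370,271),interpolation=2)
o=np.zeros((382,800,3),np.uint8);o[:,:430]=a;o[:271,430:]=b;cv2.imwrite("pics/c1.png",o)
E
python3 - <<'E'
from h import *
# tops by depth+colour from fresh captures
for n in("scene","side"):
  c=r.capture(n);P=pts(c);q=c["pixels"].astype(int)
  z=P[...,2]
  red=(q[...,0]>1.6*q[...,1])&(q[...,0]>1.6*q[...,2])&(z>.095)&(z<.2)
  k,l,st,_=cv2.connectedComponentsWithStats(red.astype(np.uint8))
  for i in range(1,k):
    if st[i,4]>60:
      p=P[l==i];p=p[p[:,2]>np.median(p[:,2])-.006]
      print(n,"red",st[i],np.median(p,0).round(4),cv2.minAreaRect((p[:,:2]*1000).astype(np.float32)))
  ch=(abs(z-.064)<.004)&(P[...,0]>.5)&(P[...,0]<.75)&(abs(P[...,1]+.08)<.16)&(q.max(-1)<110)
  k,l,st,_=cv2.connectedComponentsWithStats(ch.astype(np.uint8))
  i=1+np.argmax(st[1:,4]);p=P[l==i];print(n,"charger top",st[i],p.mean(0).round(4),cv2.minAreaRect((p[:,:2]*1000).astype(np.float32)))
  g=(abs(z-.114)<.005)&(np.hypot(P[...,0]-.62,P[...,1]+.02)<.06)
  p=P[g];print(n,"grey top",len(p),p.mean(0).round(4),cv2.minAreaRect((p[:,:2]*1000).astype(np.float32)))
E
```

```text
scene red [ 473  101   87   34 1244] [0.6568 0.8461 0.1863] ((633.9693603515625, 863.2750854492188), (240.3934326171875, 118.3808364868164), 28.36025619506836)
scene red [ 463  116   97   40 1573] [0.6648 0.8379 0.1312] ((642.3155517578125, 860.3600463867188), (276.2091369628906, 142.83908081054688), 31.457950592041016)
scene red [161 175  36  25 591] [ 0.4156 -0.119   0.1158] ((408.35821533203125, -117.15007781982422), (69.9283676147461, 65.41638946533203), 22.85219383239746)
scene red [189 212  25  21 448] [ 0.5784 -0.1219  0.1129] ((572.6937866210938, -120.09503173828125), (52.93672561645508, 50.695343017578125), 69.09497833251953)
scene charger top [ 173  216  115   42 2712] [ 0.6108 -0.0713  0.064 ] ((597.4468994140625, -64.45021057128906), (248.78518676757812, 123.20228576660156), 68.16925811767578)
scene grey top 305 [ 0.6224 -0.0071  0.113 ] ((619.529541015625, -5.745368957519531), (53.11860275268555, 51.77507019042969), 67.65520477294922)
side red [231  57  51  27 619] [0.5935 0.8437 0.1859] ((657.4432373046875, 905.9686889648438), (307.9837341308594, 150.9366455078125), 41.855525970458984)
side red [229  87  54  13 645] [0.5879 0.8326 0.1276] ((589.8303833007812, 834.518798828125), (20.54329490661621, 208.43673706054688), 82.2861328125)
side red [ 176  243   46   38 1179] [ 0.4034 -0.125   0.1154] ((403.3670349121094, -120.17109680175781), (70.9635238647461, 65.4151611328125), 22.295082092285156)
side red [271 242  31  27 628] [ 0.5688 -0.1268  0.1123] ((569.4188232421875, -121.11030578613281), (54.505672454833984, 49.93223571777344), 65.94038391113281)
side charger top [ 252  215   78   86 3123] [ 0.5886 -0.0941  0.0633] ((593.0555419921875, -67.14883422851562), (249.05198669433594, 121.2633056640625), 67.9603271484375)
side grey top 311 [ 0.6152 -0.0091  0.1123] ((615.7341918945312, -6.2522430419921875), (55.72159957885742, 47.78343963623047), 67.44039916992188)
```

View pics/c1.png

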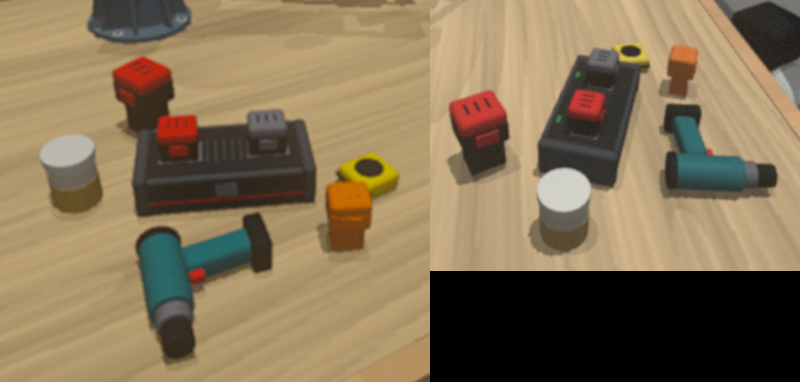

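Two red packs: scene (178,183), standing free, top 70×65 mm, and scene (202,222), in the charger's bay_b, top 53×51 mm. The seated one is the smaller and matches the 54×50 mm head. The tool's y is already along the charger's y (yaw ≈ −0.385). The orange-topped look-alike at scene (308,274) is to be left alone.

Emit:
send_rows(series="-0.024 -0.0197 0 0 0 0;-0.024 -0.0197 0 0 0 0;-0.024 -0.0197 0 0 0 0;-0.024 -0.0197 0 0 0 0;-0.024 -0.0197 0 0 0 0;-0.024 -0.0197 0 0 0 0;-0.024 -0.0197 0 0 0 0;-0.024 -0.0197 0 0 0 0;-0.024 -0.0197 0 0 0 0;-0.024 -0.0197 0 0 0 0;-0.024 -0.0197 0 0 0 0;-0.024 -0.0197 0 0 0 0", claw=1, newtons=30)

```text
time: 2.3
ee_pos: [0.3948, 0.204, 0.2179]
eef_rot: [0.602, 3.083, 0.001]
ft_force: [1.3, 0.8, -0.3]
finger_gap: 0.0882
```

Emit:
send_rows(series="-0.024 -0.0197 0 0 0 0;-0.024 -0.0197 0 0 0 0;-0.024 -0.0197 0 0 0 0;-0.024 -0.0197 0 0 0 0;-0.024 -0.0197 0 0 0 0;-0.024 -0.0197 0 0 0 0;-0.024 -0.0197 0 0 0 0;-0.024 -0.0197 0 0 0 0;-0.024 -0.0197 0 0 0 0;-0.024 -0.0197 0 0 0 0;-0.024 -0.0197 0 0 0 0;0 0 0 0 0 0")

```text
time: 3.3
ee_pos: [0.5592, -0.0996, 0.2176]
eef_rot: [0.608, 3.08, -0.003]
ft_force: [0.2, -0.7, 0.9]
finger_gap: 0.0879
```

```bash
cat > m.py <<'E'
from h import *
def red(c,lo=.095):
  P=pts(c);q=c["pixels"].astype(int);z=P[...,2]
  m=(q[...,0]>1.6*q[...,1])&(q[...,0]>1.6*q[...,2])&(z>lo)&(np.hypot(P[...,0]-.571,P[...,1]+.121)<.06)
  p=P[m];zt=np.median(p[:,2]);p=p[abs(p[:,2]-zt)<.006]
  return zt,cv2.minAreaRect((p[:,:2]*1000).astype(np.float32))
def chg(c):
  P=pts(c);q=c["pixels"].astype(int);z=P[...,2]
  m=(abs(z-.064)<.004)&(np.hypot(P[...,0]-.595,P[...,1]+.066)<.16)&(q.max(-1)<110)
  k,l,st,_=cv2.connectedComponentsWithStats(m.astype(np.uint8));i=1+np.argmax(st[1:,4]);p=P[l==i]
  return np.median(p[:,2]),cv2.minAreaRect((p[:,:2]*1000).astype(np.float32))
E
python3 - <<'E'
from m import *
s=r.read_state();T=rotm(s["eef_rot"]);print(s["time"],s["ee_pos"],T.round(3).tolist(),s["ft_force"])
c=r.capture("wrist");save(c,"w1.png");print(red(c),chg(c))
E
```

```text
3.3 [ 0.55918065 -0.09961686  0.21760452] [[-0.925, 0.38, 0.001], [0.38, 0.925, -0.002], [-0.002, -0.001, -1.0]] [ 0.23813413 -0.71930755  0.89575402]
(np.float64(0.11331246367187717), ((569.9797973632812, -118.56184387207031), (53.81931686401367, 49.03361892700195), 67.96565246582031)) (np.float64(0.06405672769865423), ((593.06689453125, -62.519378662109375), (248.69552612304688, 123.87882995605469), 67.9691390991211))
```

View pics/w1.png

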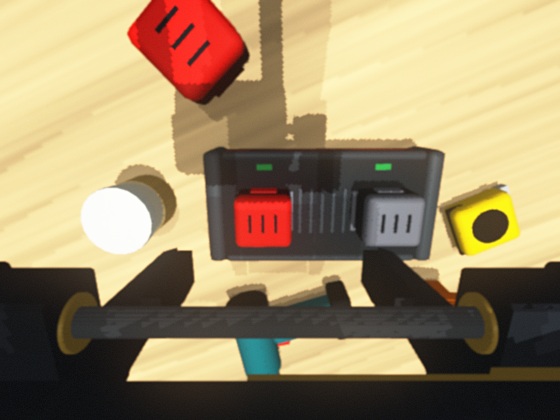

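Picture: the small red pack is seated at (263,220), beside the grey one at (392,222); the bigger red pack stands apart at (190,45). The target is confirmed, at about (0.571, −0.1205).

Emit:
send_rows(series="-0.0094 -0.0074 0 0 0 0;-0.0094 -0.0074 0 0 0 0.005;0 0 0.014 0 0 0;0 0 0.016 0 0 0;0 0 0.016 0 0 0;0 0 0.016 0 0 0;0 0 0.016 0 0 0;0 0 0.016 0 0 0;0 0 0.012 0 0 0;0 0 0.01 0 0 0;0 0 0 0 0 0;0 0 0 0 0 0")

```text
time: 4.35
ee_pos: [0.5691, -0.1154, 0.1015]
eef_rot: [-0.61, -3.081, -0.0]
ft_force: [-0.3, -0.4, 0.8]
finger_gap: 0.088
```

```bash
python3 - <<'E'
from m import *
s=r.read_state();print(s["ee_pos"],rotm(s["eef_rot"]).round(3).tolist(),s["ft_force"])
c=r.capture("wrist");save(c,"w2.png");print(red(c))
E
```

```text
[ 0.56909318 -0.11539027  0.10146009] [[-0.925, 0.381, -0.001], [0.381, 0.925, 0.0], [0.001, 0.0, -1.0]] [-0.2992427  -0.38200928  0.76145564]
(np.float64(0.11327744932956699), ((569.87744140625, -118.61665344238281), (53.99005889892578, 49.23357391357422), 67.81919860839844))
```

View pics/w2.png

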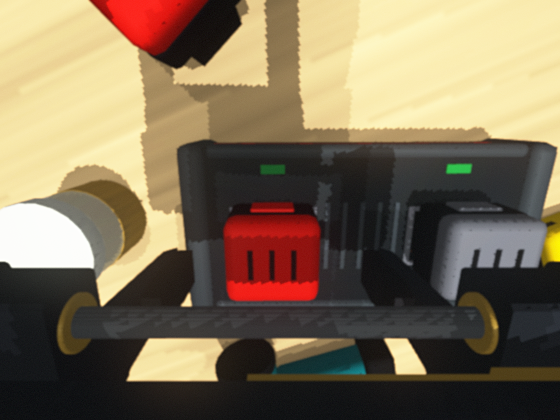

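The fingers straddle the pack (head at columns 225–320, fingers at about 190 and 365). A small correction, then down and close.

Emit:
send_rows(series="-0.0025 -0.0035 0.006 0 0 0;0 0 0.008 0 0 0;0 0 0.008 0 0 0;0 0 0.004 0 0 0;0 0 0 0 0 0")

```text
time: 4.82
ee_pos: [0.569, -0.1193, 0.074]
eef_rot: [-0.61, -3.079, -0.001]
ft_force: [-0.1, -0.4, -0.4]
finger_gap: 0.0879
```

Emit:
send_rows(series="0 0 0 0 0 0;0 0 0 0 0 0;0 0 0 0 0 0;0 0 0 0 0 0;0 0 0 0 0 0;0 0 0 0 0 0;0 0 0 0 0 0;0 0 0 0 0 0;0 0 0 0 0 0;0 0 0 0 0 0", claw=0, newtons=35)

```text
time: 5.65
ee_pos: [0.5704, -0.1196, 0.076]
eef_rot: [0.61, 3.081, 0.0]
ft_force: [0.3, 0.8, 3.0]
finger_gap: 0.0536
```

```bash
python3 - <<'E'
from m import *
s=r.read_state();print(s["ee_pos"],rotm(s["eef_rot"]).round(3).tolist(),s["ft_force"],s["wrist_torque"],s["finger_gap"])
c=r.capture("side");print(red(c),chg(c))
E
```

```text
[ 0.5704059  -0.11959363  0.07596001] [[-0.925, 0.381, 0.001], [0.381, 0.925, 0.0], [-0.001, 0.0, -1.0]] [0.34693377 0.78548893 3.02772437] [ 0.45188579 -0.1060156  -0.00228289] 0.05364352581324421
(np.float64(0.10459147761502635), ((576.2551879882812, -136.13760375976562), (67.4569091796875, 34.312294006347656), 26.496042251586914)) (np.float64(0.06314389502511691), ((591.1329956054688, -66.41233825683594), (248.0928955078125, 125.31560516357422), 67.86444091796875))
```

Gripped (53.6 mm). First half-swing to one side, then a full swing back with a little lift.

Emit:
send_rows(series="0 0.0005 0 0.0167 0 0;0 0.0005 0 0.0167 0 0;0 0.0005 0 0.0167 0 0;0 0.0005 0 0.0167 0 0;0 0.0005 0 0.0167 0 0;0 0.0005 0 0.0167 0 0;0 0 0 0 0 0")

```text
time: 6.28
ee_pos: [0.5718, -0.1162, 0.0761]
eef_rot: [-0.604, -3.06, 0.157]
ft_force: [1.1, 3.8, 7.0]
finger_gap: 0.0537
```

Emit:
send_rows(series="0 -0.0006 -0.00015 -0.02 0 0;0 -0.0006 -0.00015 -0.02 0 0;0 -0.0006 -0.00015 -0.02 0 0;0 -0.0006 -0.00015 -0.02 0 0;0 -0.0006 -0.00015 -0.02 0 0;0 -0.0006 -0.00015 -0.02 0 0;0 -0.0006 -0.00015 -0.02 0 0;0 -0.0006 -0.00015 -0.02 0 0;0 -0.0006 -0.00015 -0.02 0 0;0 -0.0006 -0.00015 -0.02 0 0;0 0 0 0 0 0")

```text
time: 7.2
ee_pos: [0.5688, -0.1229, 0.0764]
eef_rot: [0.608, 3.058, 0.157]
ft_force: [5.1, 3.2, -2.9]
finger_gap: 0.0537
```

```bash
cat > st.py <<'E'
from m import *
# pivot in pack frame: where tool axis line meets z=.046, tilt, grasp rise
s=r.read_state();T=rotm(s["eef_rot"]);p=s["ee_pos"];z=T[:,2];k=(.046-p[2])/z[2]
print("t",round(s["time"],2),"tcp",p.round(4),"tilt",(R.from_matrix(T).as_matrix()[:,2]@np.array([.381,.925,0])).round(4),"axis@z46",(p+k*z).round(4),"F",s["ft_force"].round(2),"M",s["wrist_torque"].round(2),"gap",round(s["finger_gap"],4))
E
python3 - <<'E'
import st
from m import *
c=r.capture("side");save(c,"s1.png",(230,190,350,310),5);print(chg(c))
E
```

```text
t 7.2 tcp [ 0.5688 -0.1229  0.0764] tilt 0.1023 axis@z46 [ 0.57  -0.12   0.046] F [ 5.12  3.21 -2.86] M [ 0.69 -0.92  0.16] gap 0.0537
(np.float64(0.0631541091724378), ((592.4400024414062, -67.53213500976562), (247.4443817138672, 121.78369903564453), 67.72454071044922))
```

View pics/s1.png

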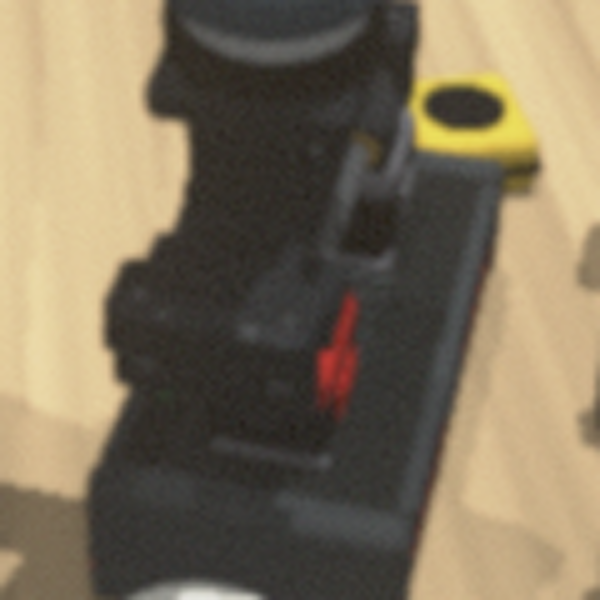

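The pack's axis tilts by 0.10 rad, the charger is flat and unmoved, and the force is small. Continuing with about 2 mm per swing.

Emit:
send_rows(series="0 0.00063 -0.0002 0.02 0 0;0 0.00063 -0.0002 0.02 0 0;0 0.00063 -0.0002 0.02 0 0;0 0.00063 -0.0002 0.02 0 0;0 0.00063 -0.0002 0.02 0 0;0 0.00063 -0.0002 0.02 0 0;0 0.00063 -0.0002 0.02 0 0;0 0.00063 -0.0002 0.02 0 0;0 0.00063 -0.0002 0.02 0 0;0 0.00063 -0.0002 0.02 0 0")

```text
time: 8.08
ee_pos: [0.5708, -0.1167, 0.0788]
eef_rot: [-0.605, -3.057, 0.157]
ft_force: [-1.5, -4.6, -8.5]
finger_gap: 0.0536
```

Emit:
send_rows(series="0 -0.00066 -0.0002 -0.02 0 0;0 -0.00066 -0.0002 -0.02 0 0;0 -0.00066 -0.0002 -0.02 0 0;0 -0.00066 -0.0002 -0.02 0 0;0 -0.00066 -0.0002 -0.02 0 0;0 -0.00066 -0.0002 -0.02 0 0;0 -0.00066 -0.0002 -0.02 0 0;0 -0.00066 -0.0002 -0.02 0 0;0 -0.00066 -0.0002 -0.02 0 0;0 -0.00066 -0.0002 -0.02 0 0")

```text
time: 8.92
ee_pos: [0.5685, -0.1228, 0.0811]
eef_rot: [0.605, 3.059, 0.156]
ft_force: [-0.1, 3.5, -8.4]
finger_gap: 0.0538
```

```bash
python3 - <<'E'
import st
from m import *
c=r.capture("side");print(chg(c))
E
```

```text
t 8.92 tcp [ 0.5685 -0.1228  0.0811] tilt 0.1014 axis@z46 [ 0.5698 -0.1195  0.046 ] F [-0.09  3.5  -8.41] M [0.28 0.25 0.01] gap 0.0538
(np.float64(0.06315089381794203), ((592.18115234375, -66.08644104003906), (247.69500732421875, 122.60587310791016), 67.60868072509766))
```

Emit:
send_rows(series="0 0.0007 -0.0001 0.02 0 0;0 0.0007 -0.0001 0.02 0 0;0 0.0007 -0.0001 0.02 0 0;0 0.0007 -0.0001 0.02 0 0;0 0.0007 -0.0001 0.02 0 0;0 0.0007 -0.0001 0.02 0 0;0 0.0007 -0.0001 0.02 0 0;0 0.0007 -0.0001 0.02 0 0;0 0.0007 -0.0001 0.02 0 0;0 0.0007 -0.0001 0.02 0 0")

```text
time: 9.8
ee_pos: [0.5718, -0.1163, 0.0824]
eef_rot: [-0.605, -3.059, 0.157]
ft_force: [-3.0, -3.8, -6.4]
finger_gap: 0.0537
```

Emit:
send_rows(series="0 -0.00072 -0.00015 -0.02 0 0;0 -0.00072 -0.00015 -0.02 0 0;0 -0.00072 -0.00015 -0.02 0 0;0 -0.00072 -0.00015 -0.02 0 0;0 -0.00072 -0.00015 -0.02 0 0;0 -0.00072 -0.00015 -0.02 0 0;0 -0.00072 -0.00015 -0.02 0 0;0 -0.00072 -0.00015 -0.02 0 0;0 -0.00072 -0.00015 -0.02 0 0;0 -0.00072 -0.00015 -0.02 0 0")

```text
time: 10.63
ee_pos: [0.569, -0.123, 0.0841]
eef_rot: [0.605, 3.058, 0.156]
ft_force: [1.5, 3.9, -3.9]
finger_gap: 0.0537
```

```bash
python3 - <<'E'
import st
from m import *
c=r.capture("side");save(c,"s2.png",(230,190,350,310),5);print(chg(c))
c=r.capture("wrist");print(red(c));save(c,"w3.png")
E
```

```text
t 10.63 tcp [ 0.569  -0.123   0.0841] tilt 0.1019 axis@z46 [ 0.5705 -0.1194  0.046 ] F [ 1.48  3.94 -3.89] M [0.46 0.02 0.15] gap 0.0537
(np.float64(0.06316144066020929), ((593.1882934570312, -66.71321105957031), (247.94174194335938, 121.00965118408203), 67.91487884521484))
(np.float64(0.12079836146856378), ((563.16162109375, -121.58514404296875), (67.34239959716797, 40.27536392211914), 66.50132751464844))
```

View pics/w3.png

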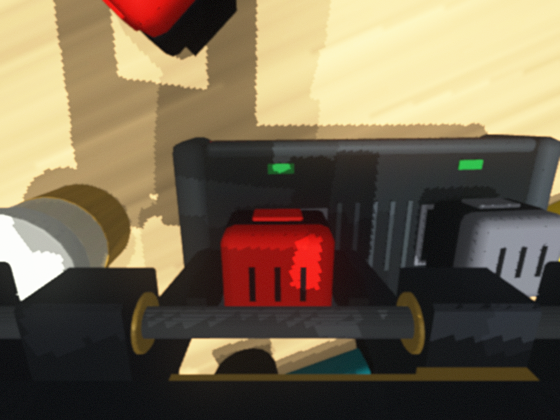

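The pack moves with the grip: its top is up 7.5 mm, the TCP 8 mm. The charger is level and the forces are low. Continuing.

Emit:
send_rows(series="0 0.00078 -0.00017 0.02 0 0;0 0.00078 -0.00017 0.02 0 0;0 0.00078 -0.00017 0.02 0 0;0 0.00078 -0.00017 0.02 0 0;0 0.00078 -0.00017 0.02 0 0;0 0.00078 -0.00017 0.02 0 0;0 0.00078 -0.00017 0.02 0 0;0 0.00078 -0.00017 0.02 0 0;0 0.00078 -0.00017 0.02 0 0;0 0.00078 -0.00017 0.02 0 0")

```text
time: 11.57
ee_pos: [0.5716, -0.116, 0.0855]
eef_rot: [-0.605, -3.058, 0.157]
ft_force: [-1.1, -3.6, -5.8]
finger_gap: 0.0532
```

Emit:
send_rows(series="0 -0.0008 -0.00017 -0.02 0 0;0 -0.0008 -0.00017 -0.02 0 0;0 -0.0008 -0.00017 -0.02 0 0;0 -0.0008 -0.00017 -0.02 0 0;0 -0.0008 -0.00017 -0.02 0 0;0 -0.0008 -0.00017 -0.02 0 0;0 -0.0008 -0.00017 -0.02 0 0;0 -0.0008 -0.00017 -0.02 0 0;0 -0.0008 -0.00017 -0.02 0 0;0 -0.0008 -0.00017 -0.02 0 0")

```text
time: 12.4
ee_pos: [0.5687, -0.123, 0.0875]
eef_rot: [0.605, 3.059, 0.156]
ft_force: [0.9, 4.0, -7.4]
finger_gap: 0.0535
```

Emit:
send_rows(series="0 0.00084 -0.00016 0.02 0 0;0 0.00084 -0.00016 0.02 0 0;0 0.00084 -0.00016 0.02 0 0;0 0.00084 -0.00016 0.02 0 0;0 0.00084 -0.00016 0.02 0 0;0 0.00084 -0.00016 0.02 0 0;0 0.00084 -0.00016 0.02 0 0;0 0.00084 -0.00016 0.02 0 0;0 0.00084 -0.00016 0.02 0 0;0 0.00084 -0.00016 0.02 0 0")

```text
time: 13.23
ee_pos: [0.5719, -0.1155, 0.0891]
eef_rot: [-0.605, -3.058, 0.157]
ft_force: [-2.7, -2.6, -6.1]
finger_gap: 0.0536
```

Emit:
send_rows(series="0 -0.00088 -0.00016 -0.02 0 0;0 -0.00088 -0.00016 -0.02 0 0;0 -0.00088 -0.00016 -0.02 0 0;0 -0.00088 -0.00016 -0.02 0 0;0 -0.00088 -0.00016 -0.02 0 0;0 -0.00088 -0.00016 -0.02 0 0;0 -0.00088 -0.00016 -0.02 0 0;0 -0.00088 -0.00016 -0.02 0 0;0 -0.00088 -0.00016 -0.02 0 0;0 -0.00088 -0.00016 -0.02 0 0")

```text
time: 14.07
ee_pos: [0.5687, -0.1234, 0.0909]
eef_rot: [0.605, 3.058, 0.156]
ft_force: [1.6, 4.2, -6.1]
finger_gap: 0.0534
```

```bash
python3 - <<'E'
import st
from m import *
c=r.capture("side");print(chg(c))
c=r.capture("wrist");print(red(c),chg(c))
E
```

```text
t 14.07 tcp [ 0.5687 -0.1234  0.0909] tilt 0.1021 axis@z46 [ 0.5704 -0.1191  0.046 ] F [ 1.62  4.2  -6.1 ] M [ 0.74 -0.16  0.08] gap 0.0534
(np.float64(0.06318705666640301), ((591.7325439453125, -66.83963012695312), (246.96839904785156, 122.8203125), 67.95735168457031))
(np.float64(0.12748709261758817), ((562.91064453125, -121.41348266601562), (63.175899505615234, 40.52744674682617), 65.1549072265625)) (np.float64(0.06396280289451023), ((588.7830200195312, -59.76344299316406), (250.98793029785156, 115.10707092285156), 67.74370574951172))
```

Rise is about 15 mm and all is steady. Five more swings.

Emit:
send_rows(series="0 0.00092 -0.00017 0.02 0 0;0 0.00092 -0.00017 0.02 0 0;0 0.00092 -0.00017 0.02 0 0;0 0.00092 -0.00017 0.02 0 0;0 0.00092 -0.00017 0.02 0 0;0 0.00092 -0.00017 0.02 0 0;0 0.00092 -0.00017 0.02 0 0;0 0.00092 -0.00017 0.02 0 0;0 0.00092 -0.00017 0.02 0 0;0 0.00092 -0.00017 0.02 0 0")

```text
time: 15.0
ee_pos: [0.572, -0.1153, 0.0926]
eef_rot: [-0.605, -3.058, 0.157]
ft_force: [-2.0, -3.1, -6.7]
finger_gap: 0.0536
```

Emit:
send_rows(series="0 -0.00095 -0.00017 -0.02 0 0;0 -0.00095 -0.00017 -0.02 0 0;0 -0.00095 -0.00017 -0.02 0 0;0 -0.00095 -0.00017 -0.02 0 0;0 -0.00095 -0.00017 -0.02 0 0;0 -0.00095 -0.00017 -0.02 0 0;0 -0.00095 -0.00017 -0.02 0 0;0 -0.00095 -0.00017 -0.02 0 0;0 -0.00095 -0.00017 -0.02 0 0;0 -0.00095 -0.00017 -0.02 0 0")

```text
time: 15.83
ee_pos: [0.5686, -0.1236, 0.0945]
eef_rot: [0.605, 3.058, 0.156]
ft_force: [2.2, 5.0, -7.8]
finger_gap: 0.0539
```

Emit:
send_rows(series="0 0.00098 -0.00017 0.02 0 0;0 0.00098 -0.00017 0.02 0 0;0 0.00098 -0.00017 0.02 0 0;0 0.00098 -0.00017 0.02 0 0;0 0.00098 -0.00017 0.02 0 0;0 0.00098 -0.00017 0.02 0 0;0 0.00098 -0.00017 0.02 0 0;0 0.00098 -0.00017 0.02 0 0;0 0.00098 -0.00017 0.02 0 0;0 0.00098 -0.00017 0.02 0 0")

```text
time: 16.67
ee_pos: [0.5723, -0.1149, 0.0965]
eef_rot: [-0.605, -3.059, 0.157]
ft_force: [-2.8, -4.4, -3.6]
finger_gap: 0.0541
```

Emit:
send_rows(series="0 -0.00101 -0.00017 -0.02 0 0;0 -0.00101 -0.00017 -0.02 0 0;0 -0.00101 -0.00017 -0.02 0 0;0 -0.00101 -0.00017 -0.02 0 0;0 -0.00101 -0.00017 -0.02 0 0;0 -0.00101 -0.00017 -0.02 0 0;0 -0.00101 -0.00017 -0.02 0 0;0 -0.00101 -0.00017 -0.02 0 0;0 -0.00101 -0.00017 -0.02 0 0;0 -0.00101 -0.00017 -0.02 0 0")

```text
time: 17.5
ee_pos: [0.5691, -0.1246, 0.099]
eef_rot: [0.605, 3.057, 0.155]
ft_force: [-1.2, 2.8, 6.6]
finger_gap: 0.0533
```

```bash
python3 - <<'E'
import st
from m import *
c=r.capture("side");print(chg(c))
c=r.capture("wrist");print(red(c),chg(c))
E
```

```text
t 17.5 tcp [ 0.5691 -0.1246  0.099 ] tilt 0.1017 axis@z46 [ 0.5712 -0.1196  0.046 ] F [-1.17  2.76  6.65] M [0.38 0.07 0.02] gap 0.0533
(np.float64(0.06314957330355431), ((592.791015625, -67.03114318847656), (246.73513793945312, 121.14643096923828), 67.82953643798828))
(np.float64(0.1355848251270719), ((563.2106323242188, -122.85012817382812), (63.182945251464844, 39.6489372253418), 66.66409301757812)) (np.float64(0.06397684992784397), ((591.1365966796875, -60.784088134765625), (250.94334411621094, 120.03551483154297), 67.7819595336914))
```

The force has dropped off at a rise of 23 mm: the pack is past the tongues. Straighten and look before lifting clear.

Emit:
send_rows(series="0 0.00066 -0.0002 0.0125 0 0;0 0.00066 -0.0002 0.0125 0 0;0 0.00066 -0.0002 0.0125 0 0;0 0.00066 -0.0002 0.0125 0 0;0 0.00066 -0.0002 0.0125 0 0;0 0.00066 -0.0002 0.0125 0 0;0 0.00066 -0.0002 0.0125 0 0;0 0.00066 -0.0002 0.0125 0 0;0 0 0 0 0 0;0 0 0 0 0 0")

```text
time: 18.43
ee_pos: [0.5703, -0.1187, 0.0996]
eef_rot: [-0.609, -3.082, -0.0]
ft_force: [1.3, -0.9, -3.1]
finger_gap: 0.0536
```

```bash
python3 - <<'E'
import st
from m import *
c=r.capture("side");print(chg(c))
E
```

```text
t 18.43 tcp [ 0.5703 -0.1187  0.0996] tilt 0.0 axis@z46 [ 0.5702 -0.1187  0.046 ] F [ 1.31 -0.92 -3.13] M [ 0.02 -0.21  0.01] gap 0.0536
(np.float64(0.06319104068424486), ((592.0379638671875, -66.23971557617188), (246.14915466308594, 123.0405044555664), 67.78816223144531))
```

Emit:
send_rows(series="0 -0.0005 -0.001 0 0 0;0 0 -0.001 0 0 0;0 0 -0.0012 0 0 0;0 0 -0.0012 0 0 0;0 0 -0.0012 0 0 0;0 0 -0.0012 0 0 0;0 0 -0.0012 0 0 0;0 0 -0.0012 0 0 0;0 0 -0.0012 0 0 0;0 0 -0.0012 0 0 0;0 0 -0.0012 0 0 0;0 0 0 0 0 0")

```text
time: 19.48
ee_pos: [0.5703, -0.1197, 0.1129]
eef_rot: [0.61, 3.081, -0.0]
ft_force: [0.2, -0.4, -1.6]
finger_gap: 0.0538
```

Emit:
send_rows(series="0 0 -0.0014 0 0 0;0 0 -0.0014 0 0 0;0 0 -0.0014 0 0 0;0 0 -0.0014 0 0 0;0 0 -0.0014 0 0 0;0 0 -0.0014 0 0 0;0 0 -0.0014 0 0 0;0 0 -0.0014 0 0 0;0 0 -0.0014 0 0 0;0 0 -0.0014 0 0 0;0 0 0 0 0 0;0 0 0 0 0 0")

```text
time: 20.48
ee_pos: [0.5702, -0.1197, 0.1267]
eef_rot: [0.61, 3.082, -0.0]
ft_force: [-0.5, -0.5, -3.5]
finger_gap: 0.0538
```

Emit:
send_rows(series="0 0 0 0 0 0;0 0 0 0 0 0;0 0 0 0 0 0;0 0 0 0 0 0;0 0 0 0 0 0;0 0 0 0 0 0")

```text
time: 20.98
ee_pos: [0.5701, -0.1197, 0.1266]
eef_rot: [-0.61, -3.082, 0.0]
ft_force: [-0.1, 0.4, -2.9]
finger_gap: 0.0536
```

```bash
python3 - <<'E'
import st
from m import *
c=r.capture("side");print(chg(c));a=c["pixels"][180:340,200:400]
d=r.capture("scene");print(chg(d));b=d["pixels"][180:340,150:350]
w=r.capture("wrist");print("top",red(w))
for cam,c in(("scene",d),("side",c)):
  P=pts(c)
  for t in("pack_grey","drill","tape","jar"):
    for q in r.look_for(t,cam)[:2]:
      x=np.array(q["rect"])*[560,420,560,420];print(cam,t,round(q["confidence"],2),x.round(),P[int((x[1]+x[3])/2),int((x[0]+x[2])/2)].round(3))
cv2.imwrite("pics/f.png",cv2.resize(np.hstack([a,b])[...,::-1],None,fx=2,fy=2,interpolation=2))
E
```

```text
t 20.98 tcp [ 0.5701 -0.1197  0.1266] tilt -0.0002 axis@z46 [ 0.5701 -0.1197  0.046 ] F [-0.13  0.43 -2.86] M [-0.05  0.03 -0.02] gap 0.0536
(np.float64(0.0631359518358432), ((591.5270385742188, -66.56478881835938), (246.2791290283203, 123.80892181396484), 67.8333511352539))
(np.float64(0.06392833992136548), ((596.0880126953125, -63.220367431640625), (250.52261352539062, 126.12683868408203), 67.71038055419922))
top (np.float64(0.1637291840343296), ((565.7889404296875, -114.4411392211914), (60.39948654174805, 39.64982223510742), 68.20353698730469))
scene pack_grey 0.85 [243. 206. 269. 238.] [ 0.639 -0.018  0.111]
scene pack_grey 0.78 [292. 253. 321. 297.] [0.8   0.009 0.072]
scene drill 0.57 [176. 274. 263. 369.] [ 0.764 -0.166 -0.   ]
scene tape 0.67 [302. 234. 340. 264.] [0.712 0.111 0.036]
scene jar 0.91 [112. 220. 154. 275.] [ 0.555 -0.271  0.079]
side pack_grey 0.75 [299. 209. 312. 240.] [ 0.622 -0.035  0.11 ]
side pack_grey 0.7 [354. 204. 376. 249.] [0.77  0.003 0.063]
side drill 0.87 [350. 253. 441. 330.] [ 0.8   -0.142 -0.003]
side tape 0.72 [308. 206. 336. 228.] [0.694 0.093 0.032]
side tape 0.39 [246. 215. 329. 322.] [ 0.568 -0.142  0.089]
side jar 0.79 [246. 306. 292. 372.] [ 0.515 -0.295  0.087]
side jar 0.5 [246. 217. 330. 323.] [ 0.57  -0.144  0.088]
```

View pics/f.png

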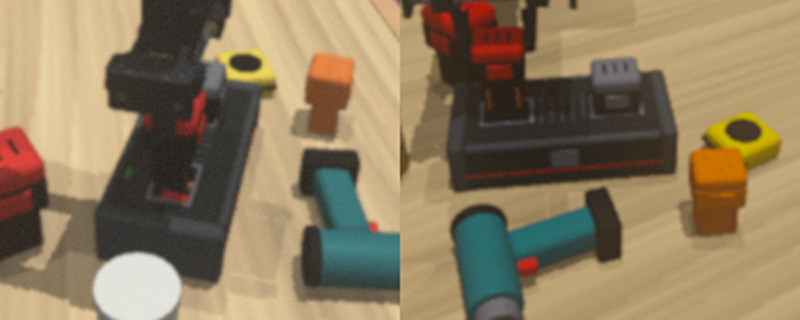

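Picture: the pack hangs upright over the open bay, side view at (175,140) and scene view at (500,75). The charger is flat and the grey pack is seated at (615,85). The top is at 0.164 m, so the foot is about 14 mm above the mouth.

```bash
python3 -c "
from bench import r
print(r.finish_job())"
```

```text
the job is handed in; nothing more can be done
None
```

The smaller red pack is out of bay_b and the job is handed in at about 21 s. I gripped it across its y sides at 35 N and rocked it ±0.1 rad about the tongues' height, easing it up 1–2.5 mm a swing. It came free at about 23 mm of rise; then I straightened it and lifted it.

Last checks:
- **Pack:** it is upright (tilt about 0) and steady over its bay. Its top is at 0.164 m, so the foot is about 14 mm above the mouth. The measured pull was 2.9 N, roughly the pack's weight plus noise.
- **Charger:** it is still flat, with its top at 63–64 mm, and in place within the few-millimetre camera scatter.
- **Other things:** the grey pack is still seated, and the drill, tape and jar are where they were within detection scatter.

- **Forces over 8 N:** the measured pull briefly read 8.4–8.5 N early in the rocking, just over the 8 N given for raising the charger's end. That includes about 2.2 N of pack weight, and no lift of the charger showed. I only read forces at the end of each swing, so peaks within a swing were not seen.
- **Weak detections:** in the last side picture, low-confidence tape and jar hits fell on the gripper; I ignored them.

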